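Weigh a packed gift carton

TASK

Push the packed carton from the slide bed in along the lane, between the two guide rails, until it stands straight in the middle of the weighing plate, and take your fingers off it; then press the round weigh key on the indicator all the way in and let go. Neither the carton nor the robot may touch either guide rail, the carton must stay flat on the bed and never be picked up, and everything else on the table is left where it is.

Things in the scene. Friction and masses are not known exactly. Their poses are not given: they have to be found in the camera images.
- weigher: parcel weigher: aluminium frame 222 x 452 mm, steel slide bed, then weighing plate, both with tops at z = 70 mm. Origin: at table level under the lane's middle line. The lane runs along its own -y. Bed: x -100 to 100, y 235 to -33 mm, free of rails from y 235 to 46; plate y -37 to -213. Friction of the carton about 0.6; it stops when no longer pushed.
- weigh_plate: the aluminium weighing plate, 190 mm across the lane by 176 mm along it. Origin: centre of its top face, at (0, -125, 70) mm in the weigher's frame; axes parallel to the weigher's. The rails overhang it without touching it.
- rail_near: guide rail on the weigher's -x side: straight aluminium bar 8 mm thick, faces at x = -68 and -76 mm and y from 46 to -216 mm in the weigher's frame, 15 to 40 mm above the bed. Posts with black knobs carry it from outside, out to x = -130 mm, no higher than 40 mm over the bed. Origin: bed level, at (-72, 0, 70) mm in the weigher's frame; same axes.
- rail_far: the same guide rail on the weigher's +x side, mirrored: faces at x = 68 and 76 mm, posts and knobs out to x = 130 mm. Origin: on bed level, at (72, 0, 70) mm in the weigher's frame. The clear lane between the rails is 136 mm wide.
- carton: closed brown cardboard carton with paper tape, 100 mm (own x) x 130 mm (own y) x 75 mm high, about 0.3 to 0.65 kg. Origin: centre of its underside; z up. It starts on the rail-free part of the slide bed, its long side roughly along the lane but off the middle and askew.
- indicator: grey wedge-shaped desktop weight display standing on the table past the plate's end, 124 x 152 mm, 45 mm high at its front (-x) edge and 71 mm at its back. Its sloping face leans 0.2 rad towards -x and carries a blank display, three small flat keys and the round weigh key. Origin: centre of its underside; fixed to the table.
- weigh_key_top (a point): centre of the top face of the weigh key: a grey round push key 28 mm in diameter, standing 10 mm out of a black collar on the indicator's sloping face, near its +y end. The point moves with the key. It goes in along the normal of that face (0.2 rad from vertical); pressing straight down works.
- weigh_key (a joint): travel of the weigh key in m: 0 out, 0.006 fully in; a spring returns it, fully in takes about 4 N.
- tape_roll: bystander: roll of brown tape lying flat, 96 mm across, 45 mm high, on the table past the infeed (+y) end of the weigher. Origin: centre of its underside.
- knife: bystander: closed safety cutter, black and flat, 26 x 160 x 21 mm, on the weigher's -x side. Origin: near the middle of its underside.
- tin: bystander: food tin standing on the weigher's +x side, 74 mm across, 105 mm high. Origin: centre of its underside.
- gift_box: bystander: small lidded gift box, 64 x 64 x 54 mm, on the weigher's +x side. Origin: centre of its underside.
- toy_car: bystander: wooden toy car, 95 x 54 x 53 mm, on the weigher's +x side. Origin: centre of its underside.
- sweet_bowl: bystander: white bowl of wrapped sweets, 128 mm across, 46 mm high, beyond the indicator. Origin: centre of its underside.
- label_roll: bystander: roll of white labels lying flat, 80 mm across, 55 mm high, on the robot's side of the indicator. Origin: centre of its underside.

How it is judged:
On the way, in this order (a step that is already met when the one before it is completed fails the run):
1. the carton stands straight in the middle of the weighing plate, at rest, with the fingers off it (y of carton in the frame of weigh_plate between -0.02 and 0.02 m and x of carton in the frame of weigh_plate between -0.02 and 0.02 m and z of carton in the frame of weigh_plate between -0.005 and 0.005 m and angle between the y axis of carton and the y axis of weigh_plate, either way round below 0.15 rad and linear speed of carton below 0.01 m/s and angular speed of carton below 0.1 rad/s and contact force between the fingers and carton below 0.1 N), for 0.2 s.
2. the weigh key is pressed all the way in while the carton stands there (y of carton in the frame of weigh_plate between -0.02 and 0.02 m and x of carton in the frame of weigh_plate between -0.02 and 0.02 m and z of carton in the frame of weigh_plate between -0.005 and 0.005 m and angle between the y axis of carton and the y axis of weigh_plate, either way round below 0.15 rad and value of joint weigh_key above 0.0045 m), for 0.05 s.
At the end, for the whole second after the job is handed in: The carton rests flat on the weighing plate, its centre within 20 mm of the plate's centre along and across the lane, straight to within 0.15 rad, and the weigh key, which has been pressed in at least 4.5 of its 6 mm, is out again (within 1.5 mm) (y of carton in the frame of weigh_plate between -0.02 and 0.02 m and x of carton in the frame of weigh_plate between -0.02 and 0.02 m and z of carton in the frame of weigh_plate between -0.005 and 0.005 m and angle between the y axis of carton and the y axis of weigh_plate, either way round below 0.15 rad and linear speed of carton below 0.01 m/s and angular speed of carton below 0.1 rad/s and value of joint weigh_key below 0.0015 m); the robot touches nothing.
It fails at once if the carton touched a guide rail (contact force between carton and rail_near above 0.2 N or contact force between carton and rail_far above 0.2 N).
It fails at once if the robot touched a guide rail (contact force between any of the fingers, the arm and rail_near above 0.3 N or contact force between any of the fingers, the arm and rail_far above 0.3 N).
It fails at once if the carton was picked up, tipped up or pushed off the bed (z of carton in the frame of weigh_plate above 0.01 m or z of carton in the frame of weigh_plate below -0.012 m or angle between carton's own z axis and vertical above 0.2 rad).
It fails at once if the weigh key was pressed before the carton stood in the middle of the plate (value of joint weigh_key above 0.003 m and not (y of carton in the frame of weigh_plate between -0.02 and 0.02 m and x of carton in the frame of weigh_plate between -0.02 and 0.02 m and z of carton in the frame of weigh_plate between -0.005 and 0.005 m and angle between the y axis of carton and the y axis of weigh_plate, either way round below 0.15 rad)).
It fails at once if something else on the table was moved (distance of any of tape_roll, knife, tin, gift_box, toy_car, sweet_bowl, label_roll from where it was at the start of the episode above 0.025 m).
It also fails if it takes over 70 s, if anything falls off the work surface, if the arm or the gripper's body presses on something with over 40 N, if the wrist force passes 120 N, or if a joint passes its speed limit or range.

ROBOT

A 7-joint arm with a two-finger parallel gripper is mounted at the origin on the work surface. World frame = base frame: x ahead of the robot, y to its left, z up, the work surface at z = 0. Lengths are in m, angles in rad, forces in N, time in s.
With the tool pointing down it reaches from about 0.35 to 0.9 m from the base axis. Payload 8.1 kg.
Tool frame: the origin (TCP) lies midway between the tips of the shut fingers; the grasp point (between the pads) lies 19 mm behind it (grip_point_offset is the distance from the TCP to the grasp point, in m); z points along the fingers, y is the direction in which the jaws open and shut (so a half turn about z gives the same grasp; the last joint's range is limited). The gripper opens to 85 mm and grips with 20 to 120 N. Pads are 22 mm wide; open, the fingers measure 114 mm over their backs; the gripper's body (76 mm by 85 mm) begins 54 mm behind the grasp point. The pads swing forward as they close: fully open they stand 13 mm farther back than shut.
Start: joints at [1.19, 0.434, 0.025, 1.573, -0.012, 1.134, -0.075], TCP at [0.171, -0.601, 0.231] pointing down, gripper open.
Joint ranges: [-2.62, 2.62], [-0.44, 2.09], [-1.27, 1.32], [0.08, 2.57], [-1.32, 4.46], [0.12, 2], [-2.74, 2.74]. Speed limits (rad/s): [2.22, 2.22, 3.01, 3.01, 3.14, 3.14, 3.14].

INTERFACE

Orientations are given as a unit quaternion [x, y, z, w].
In Python, from cell import * gives the robot as it stands.
- The arm moves only by the tool step_arm, never from a script. Its argument "commands" is a list of rows, each a list of 5 numbers: the shift along the tool's x, y, z in m, then the turn about the tool's z in degrees, then the opening, from 0 (shut) to 1 (fully open). A call has 1 to 12 rows; each row is the pose to reach, as a shift and turn from the pose commanded when the call began, along the tool's axes at that moment; what a row does not reach only later rows make up. A row lasts 1/12 s, in which the tool goes at most 41.7 mm and 7.16 degrees, less where a joint would pass 70% of its speed; a pose out of reach is approached as far as the arm can. A call with a gripper value outside its range is refused whole. The fingers move at their own pace and stop on an object; "force" is the grip in N (left out, the last holds). Time passes only in rows, so rows that repeat a pose let the fingers close. It gives the time, the measured TCP pose, the force and the opening at its end, in the units of the state.
- sense(): the state, without advancing time (a new reading comes with each control period).
- capture(name): name is "scene" or "top"; returns a dict with "pixels" (384x512x3 uint8, red, green, blue), "fov_y" (degrees; the focal length in pixels is half the picture's height over the tangent of half this angle, whatever the lens; pixels are square), "cx", "cy" (the principal point, pixels), "rvec" (rotation vector, rad) and "tvec" (3), from world to camera coordinates, as OpenCV has them. Camera axes: x right, y down, z forward; pixel columns grow to the right and rows downward; lengths in m; the calibration is good to about 2 mm. A picture is of the moment at which its call begins. There is no depth.
- finish_job(): hands the job in, once; it reports no verdict.
The state is a dict: "clock": time; "qpos": joint angles; "joint_velocities": joint speeds; "tau": joint torques, N m; "tool_pos": TCP position; "ee_rot": TCP orientation; "contact_force": force on the tool from outside, world axes, zero at the start; "torque": the same for the moment, N m; "finger_gap": finger opening in m.
Only numpy, scipy, OpenCV 4.12 (cv2) and the standard library are available. Lean on these libraries where they do the work, as an engineer would, in place of code of your own. Each camera call takes 0.05 s, during which the arm holds its last target.

## Working session

There is one attempt and no reset: what is moved stays moved. The work goes in short steps, Python scripts to look and compute and a tool call to move; the robot and the scene stay as the last step left them, time stands still between calls to the robot, and variables do not carry over. Pictures are saved under pics/ and viewed, and the job is handed in when it is done.

Besides the shell and the picture viewer there is one more tool, called after "Request:" as a command line: name --pt "numbers of a row" for each row, then --argument value for the rest. step_arm: Moves the arm, as the interface text tells. Its arguments: {"type":"object","properties":{"commands":{"type":"array","items":{"type":"array","items":{"type":"number"}}},"force":{"type":"number"}},"required":["commands"]}

```bash
ls; mkdir -p pics; cat > h.py <<'E'
from cell import *
import numpy as np, cv2
def K(c):
    h,w=c['pixels'].shape[:2]; f=h/2/np.tan(np.radians(c['fov_y'])/2)
    return np.array([[f,0,c['cx']],[0,f,c['cy']],[0,0,1.]])
def snap(name,fn):
    c=capture(name); cv2.imwrite('pics/'+fn+'.png',c['pixels'][:,:,::-1]); 
    np.savez('pics/'+fn,**{k:v for k,v in c.items()}); return c
def load(fn): 
    d=np.load('pics/'+fn+'.npz'); return {k:d[k] for k in d}
def back(c,uv,z):
    R=cv2.Rodrigues(np.array(c['rvec'],float))[0]; t=np.array(c['tvec'],float).ravel()
    d=R.T@np.linalg.inv(K(c))@np.array([uv[0],uv[1],1.]); o=-R.T@t
    return o+d*(z-o[2])/d[2]
def proj(c,P):
    return cv2.projectPoints(np.array(P,float).reshape(-1,3),np.array(c['rvec'],float),np.array(c['tvec'],float),K(c),None)[0][:,0]
def crop(fn,x0,y0,x1,y1,s,out):
    im=cv2.imread('pics/'+fn+'.png')[y0:y1,x0:x1]; cv2.imwrite('pics/'+out+'.png',cv2.resize(im,None,fx=s,fy=s,interpolation=cv2.INTER_CUBIC))
E
python3 - <<'E'
from h import *
print(sense())
for n in('scene','top'):
    c=snap(n,n+'0'); print({k:v for k,v in c.items() if k!='pixels'})
E
```

```text
pics
{'clock': 0.0, 'qpos': array([ 1.19037149,  0.43522893,  0.02496942,  1.57408926, -0.01162054,
        1.13395327, -0.07509497]), 'joint_velocities': array([-0.00235673, -0.00087709, -0.00053687, -0.00127243,  0.00067522,
        0.00075729,  0.00058304]), 'tau': array([ 5.11042726e-04, -6.70465136e+01,  1.02534894e+00, -3.16205978e+01,
        1.55921682e-02,  1.25530342e-02,  2.75226694e-05]), 'tool_pos': array([ 0.17123741, -0.60057936,  0.23052523]), 'ee_rot': array([ 9.90371742e-01,  1.38431302e-01, -1.65263136e-04, -7.48814519e-04]), 'contact_force': array([-0.03265861,  0.0579861 ,  0.22128377]), 'torque': array([0.0151967 , 0.00268423, 0.00178113]), 'finger_gap': 0.08563144961714948}
{'fov_y': 51.56693546086541, 'cx': 262.6015225623462, 'cy': 190.8425207616442, 'rvec': array([ 2.46181065,  0.67513062, -0.21446592]), 'tvec': array([-0.45489008, -0.15391826,  1.28358506])}
{'fov_y': 54.56672077674743, 'cx': 254.84396505679854, 'cy': 188.9148238496665, 'rvec': array([ 2.15635365, -2.15899328,  0.14145367]), 'tvec': array([0.03372754, 0.52803384, 1.09986279])}
```

View pics/scene0.png

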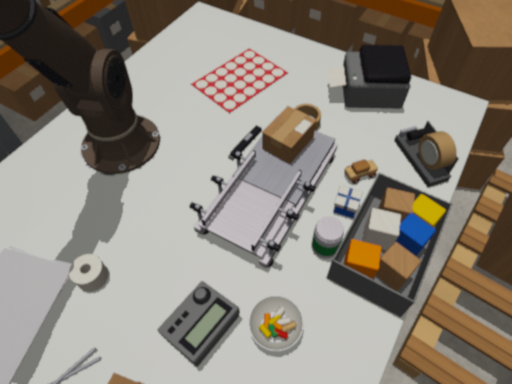

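View pics/top0.png

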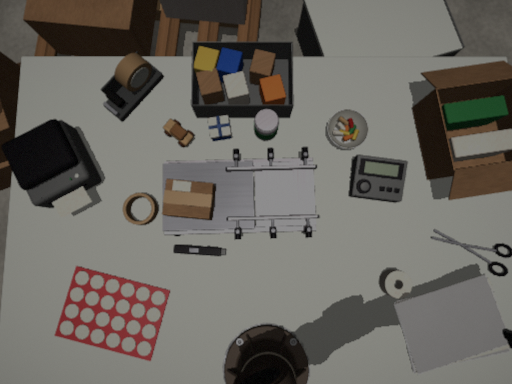

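```bash
python3 - <<'E'
from h import *
crop('top0',120,60,380,260,3,'c1')
E
```

```text
(no output)
```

View pics/c1.png

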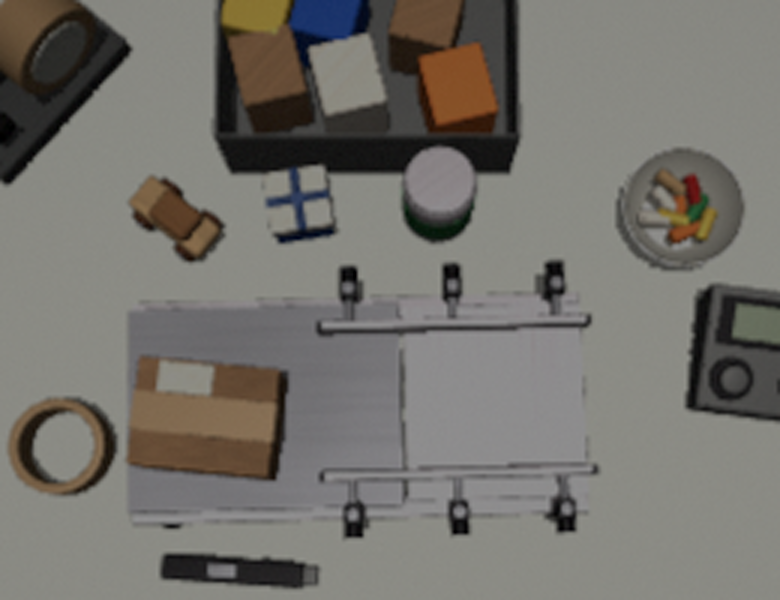

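```bash
python3 - <<'E'
from h import *
for n in('scene0','top0'):
    c=load(n); print(n,proj(c,[[0,0,0],[.171,-.601,.231],[.5,0,0],[.5,.3,0],[.5,-.3,0]]).round(0).tolist())
c=load('top0')
P=lambda u,v,z:back(c,(120+(u+.5)/3-.5,60+(v+.5)/3-.5),z).round(4)
print('bed corner tl,bl',P(129,308,.07),P(131,514,.07))
print('gap top/bot',P(402,335,.07),P(404,498,.07))
print('plate end',P(583,330,.07),P(586,462,.07))
print('rail far ends (top)',P(320,326,.11),P(590,319,.11))
print('rail near ends',P(322,475,.11),P(596,468,.11))
print('carton top corners tl tr br bl',P(138,357,.145),P(281,369,.145),P(274,478,.145),P(128,463,.145))
print('key',P(730,378,.07)); 
c=load('scene0'); print('key scene',back(c,(202,294),.07))
E
```

```text
scene0 [[122.0, 143.0], [-63.0, 303.0], [254.0, 210.0], [302.0, 142.0], [191.0, 298.0]]
top0 [[266.0, 368.0], [519.0, 326.0], [265.0, 199.0], [169.0, 199.0], [361.0, 199.0]]
bed corner tl,bl [0.6033 0.3069 0.07  ] [0.4006 0.2989 0.07  ]
gap top/bot [0.5759 0.0366 0.07  ] [0.4156 0.0349 0.07  ]
plate end [ 0.5808 -0.1424  0.07  ] [ 0.4503 -0.1425  0.07  ]
rail far ends (top) [0.5777 0.1148 0.11  ] [ 0.5842 -0.1427  0.11  ]
rail near ends [0.436  0.1117 0.11  ] [ 0.4423 -0.1451  0.11  ]
carton top corners tl tr br bl [0.5425 0.2787 0.145 ] [0.5313 0.1476 0.145 ] [0.4317 0.1526 0.145 ] [0.4454 0.285  0.145 ]
key [ 0.5328 -0.2861  0.07  ]
key scene [ 0.53945147 -0.2930306   0.07      ]
```

```bash
cat >> h.py <<'E'
W0=np.array([.508,.070]); WY=.025
def w2(xw,yw):
    c,s=np.cos(WY),np.sin(WY); return W0+np.array([c*xw-s*yw,s*xw+c*yw])
from scipy.spatial.transform import Rotation as Ro
def to(x,y,z,yawdeg=None,frm=None):
    s=sense(); R=Ro.from_quat(s['ee_rot']).as_matrix(); p=s['tool_pos'] if frm is None else np.array(frm)
    yaw=np.degrees(np.arctan2(R[1,0],R[0,0])); d=R.T@(np.array([x,y,z])-p)
    out=d.round(4).tolist(); 
    t=None if yawdeg is None else round(-((yawdeg-yaw+180)%360-180),2)
    print('shift',out,'turn',t,'pos',p.round(4),'yaw',yaw.round(2),'t',s['clock'],'F',s['contact_force'].round(2),'gap',round(s['finger_gap'],4))
E
python3 -c "
from h import *
to(.45,-.30,.231,15.9)"
```

```text
shift [0.3505, -0.2126, -0.0002] turn 0.01 pos [ 0.1712 -0.6006  0.2306] yaw 15.91 t 0.1 F [-0.4   0.2   0.51] gap 0.0855
```

Request:
step_arm --pt "0.035 -0.021 0 0 1" --pt "0.07 -0.042 0 0 1" --pt "0.105 -0.064 0 0 1" --pt "0.14 -0.085 0 0 1" --pt "0.175 -0.106 0 0 1" --pt "0.21 -0.128 0 0 1" --pt "0.245 -0.149 0 0 1" --pt "0.28 -0.17 0 0 1" --pt "0.315 -0.191 0 0 1" --pt "0.35 -0.213 0 0 1" --pt "0.35 -0.213 0 0 1" --pt "0.35 -0.213 0 0 1"

```text
clock: 1.1
tool_pos: [0.4513, -0.2975, 0.231]
ee_rot: [0.99, 0.141, 0.0, -0.001]
contact_force: [-0.9, -0.8, 0.0]
finger_gap: 0.0851
```

```bash
python3 -c "
from h import *
print(sense()['qpos'].round(2)); to(.395,.21,.231,1.4); print(w2(-.1,.1465))"
```

```text
[ 0.59  0.31 -0.14  1.77  0.05  1.07 -0.85]
shift [0.088, -0.5029, 0.0005] turn 14.85 pos [ 0.4513 -0.2975  0.231 ] yaw 16.25 t 1.1 F [-0.91 -0.8   0.04] gap 0.0851
[0.40436913 0.21395448]
```

Request:
step_arm --pt "0.007 -0.04 0 3 1" --pt "0.014 -0.08 0 6 1" --pt "0.021 -0.12 0 9 1" --pt "0.028 -0.16 0 12 1" --pt "0.035 -0.2 0 14.5 1" --pt "0.042 -0.24 0 14.5 1" --pt "0.049 -0.28 0 14.5 1" --pt "0.056 -0.32 0 14.5 1" --pt "0.063 -0.36 0 14.5 1" --pt "0.07 -0.4 0 14.5 1" --pt "0.077 -0.44 0 14.5 1" --pt "0.088 -0.503 0 14.5 1"

```text
clock: 2.1
tool_pos: [0.3985, 0.1855, 0.2313]
ee_rot: [1.0, 0.011, 0.0, 0.0]
contact_force: [1.7, 0.7, -0.3]
finger_gap: 0.0857
```

```bash
python3 -c "
from h import *
print(sense()['qpos'].round(2)); to(.395,.215,.112,1.4)
snap('top','top1');snap('scene','scene1')"
```

```text
[-0.14  0.17 -0.48  1.97  0.09  1.02 -2.21]
shift [-0.0029, -0.0297, 0.1193] turn -0.16 pos [0.3985 0.1855 0.2313] yaw 1.24 t 2.1 F [ 1.69  0.73 -0.27] gap 0.0857
```

View pics/scene1.png

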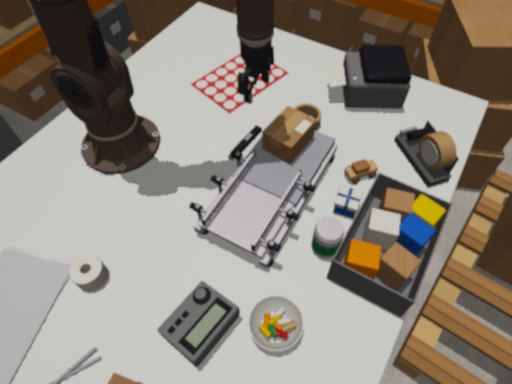

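View pics/top1.png

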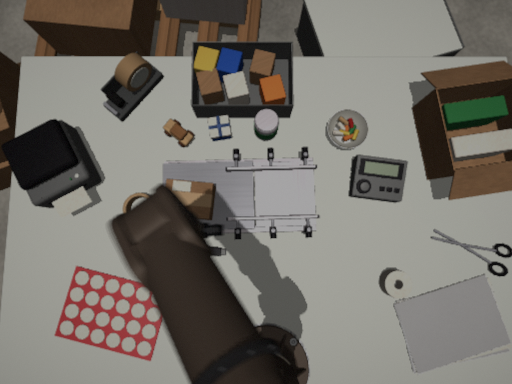

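Request:
step_arm --pt "0 -0.005 0 0 1" --pt "0 -0.005 0 0 1" --pt "0 -0.005 0.03 0 1" --pt "0 -0.005 0.06 0 1" --pt "0 -0.005 0.09 0 1" --pt "0 -0.005 0.118 0 1" --pt "0 -0.005 0.118 0 1" --pt "0 -0.005 0.118 0 1" --pt "0 -0.005 0.118 0 1"

```text
clock: 2.95
tool_pos: [0.3994, 0.1898, 0.1145]
ee_rot: [1.0, 0.011, 0.0, -0.0]
contact_force: [0.0, 0.7, 0.1]
finger_gap: 0.0856
```

```bash
python3 -c "
from h import *
print(w2(-.061,.1465)); to(*w2(-.061,.1465),.113,1.4)
snap('scene','scene2');crop('scene2',200,50,360,170,5,'c2')"
```

```text
[0.44335694 0.21492938]
shift [0.0445, -0.0241, 0.0015] turn -0.08 pos [0.3994 0.1898 0.1145] yaw 1.32 t 2.95 F [0.02 0.75 0.11] gap 0.0856
```

View pics/c2.png

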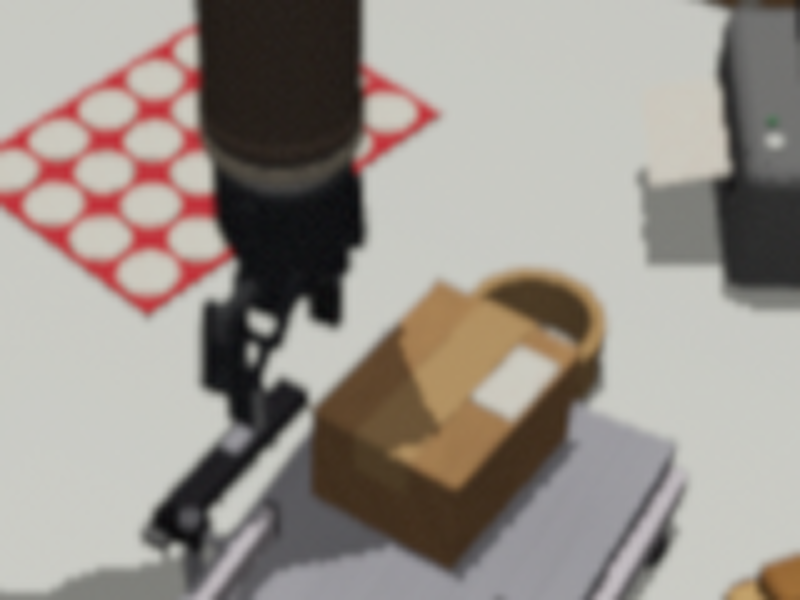

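Request:
step_arm --pt "0 -0.025 0.001 0 1" --pt "0 -0.025 0.001 0 1" --pt "0.008 -0.025 0.001 0 1" --pt "0.015 -0.025 0.001 0 1" --pt "0.02 -0.025 0.001 0 1" --pt "0.024 -0.025 0.001 0 1" --pt "0.028 -0.025 0.001 0 1" --pt "0.032 -0.025 0.001 0 1" --pt "0.036 -0.025 0.001 0 1" --pt "0.036 -0.025 0.001 0 1" --pt "0.036 -0.025 0.001 0 1"

```text
clock: 3.92
tool_pos: [0.4346, 0.2167, 0.1123]
ee_rot: [1.0, 0.012, 0.0, -0.0]
contact_force: [-0.2, 0.5, -0.1]
finger_gap: 0.0855
```

```bash
python3 -c "
from h import *
to(*w2(-.061,.1465),.113,1.4)
snap('scene','scene3');crop('scene3',200,50,360,170,5,'c3')"
```

```text
shift [0.0087, 0.0019, -0.0007] turn 0.01 pos [0.4346 0.2167 0.1123] yaw 1.41 t 3.9167 F [-0.22  0.51 -0.12] gap 0.0855
```

View pics/c3.png

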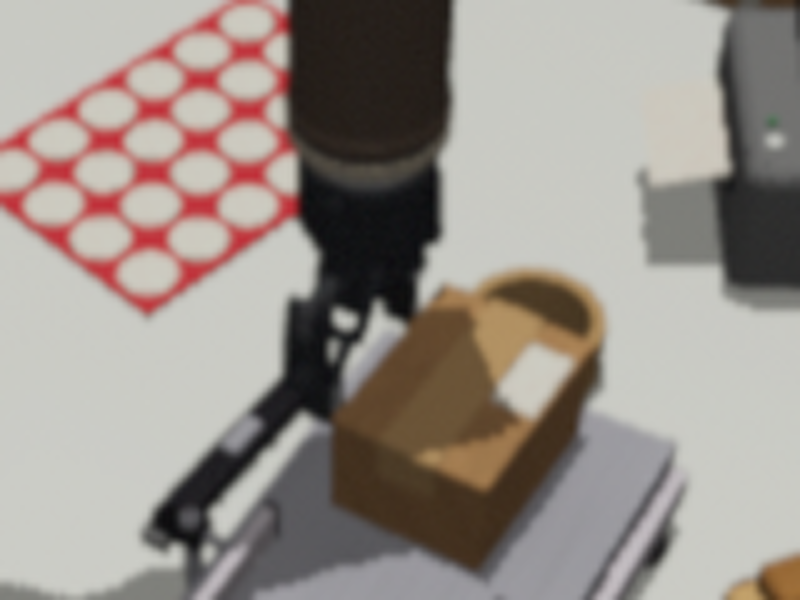

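Request:
step_arm --pt "0.002 0 0 0 1" --pt "0.004 0 0 0 1" --pt "0.006 0 0 0 1" --pt "0.008 0 0 0 1" --pt "0.008 0 0 0 1" --pt "0.008 0 0 0 1"

```text
clock: 4.47
tool_pos: [0.442, 0.2164, 0.1122]
ee_rot: [1.0, 0.012, 0.0, 0.0]
contact_force: [-1.9, -1.1, 0.9]
finger_gap: 0.0858
```

```bash
python3 -c "
from h import *
to(*w2(-.061,.1465),.113,1.4)
snap('scene','scene4');crop('scene4',250,90,350,165,8,'c4')"
```

```text
shift [0.0013, 0.0015, -0.0008] turn 0.01 pos [0.442  0.2164 0.1122] yaw 1.41 t 4.4667 F [-1.94 -1.09  0.93] gap 0.0858
```

View pics/c4.png

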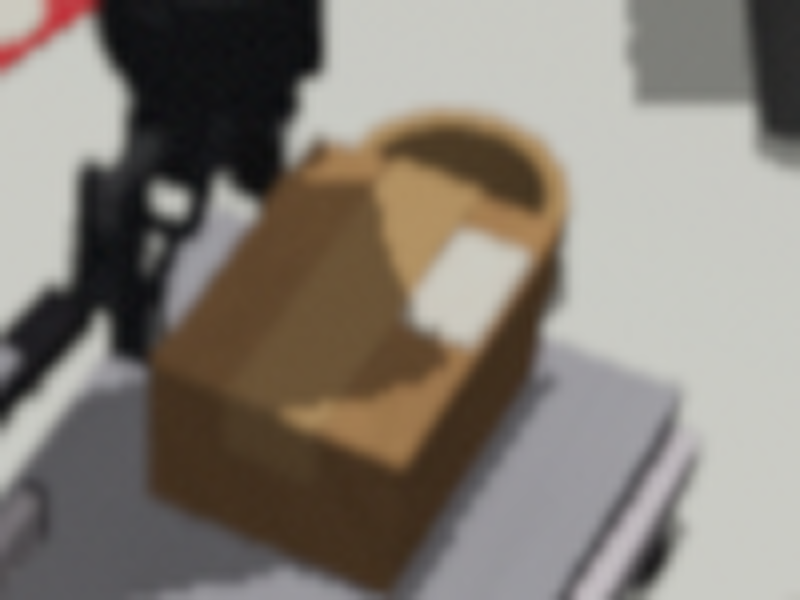

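```bash
cat >> h.py <<'E'
def inw(p):
    d=np.array(p)[:2]-W0; c,s=np.cos(WY),np.sin(WY); return (np.array([c*d[0]+s*d[1],-s*d[0]+c*d[1]])*1000).round(1)
E
python3 -c "
from h import *
c=load('scene4');P=lambda u,v,z:inw(back(c,(250+(u+.5)/8-.5,90+(v+.5)/8-.5),z))
print(P(150,495,.07),P(385,592,.07),P(152,365,.145),P(405,468,.145),P(545,258,.145),P(308,142,.145))"
```

```text
[-51.4  90.6] [44.4 91.9] [-49.2  86.7] [48.5 87.4] [ 48.6 199.9] [-52.2 211.1]
```

Request:
step_arm --pt "-0.005 0 0 0 1" --pt "-0.02 0 0 0 1" --pt "-0.04 0 0 0 1" --pt "-0.04 0 -0.03 0 1" --pt "-0.04 0 -0.065 0 1" --pt "-0.04 0 -0.1 -7 1" --pt "-0.04 -0.03 -0.1 -14 1" --pt "-0.04 -0.06 -0.1 -21 1" --pt "-0.04 -0.09 -0.1 -28 1" --pt "-0.04 -0.12 -0.1 -35 1" --pt "-0.02 -0.12 -0.1 -42 1" --pt "0.0 -0.12 -0.1 -49 1"

```text
clock: 5.52
tool_pos: [0.438, 0.3398, 0.2129]
ee_rot: [0.902, 0.431, 0.001, -0.001]
contact_force: [0.4, 0.2, -0.8]
finger_gap: 0.085
```

```bash
python3 -c "
from h import *
print(w2(0,.27),sense()['qpos'].round(2));to(*w2(0,.27),.113,91.4)"
```

```text
[0.5012507  0.33991563] [-0.27  0.42 -0.66  1.73  0.29  1.09 -1.7 ]
shift [0.0396, 0.0492, 0.1] turn -40.32 pos [0.438  0.3398 0.2129] yaw 51.08 t 5.5167 F [ 0.4   0.23 -0.75] gap 0.085
```

Request:
step_arm --pt "0.02 0.025 0 -7 1" --pt "0.0365 0.0465 0 -14 1" --pt "0.0365 0.0465 0 -21 1" --pt "0.0365 0.0465 0 -28 1" --pt "0.0365 0.0465 0.02 -35 1" --pt "0.0365 0.0465 0.05 -41 1" --pt "0.0365 0.0465 0.08 -41 1" --pt "0.0365 0.0465 0.1 -41 1" --pt "0.0365 0.0465 0.1 -41 1" --pt "0.0365 0.0465 0.1 -41 1"

```text
clock: 6.35
tool_pos: [0.4977, 0.335, 0.112]
ee_rot: [0.698, 0.716, -0.001, -0.0]
contact_force: [-0.3, 0.6, 1.3]
finger_gap: 0.0853
```

```bash
python3 -c "
from h import *
to(*w2(0,.27),.113,91.4);to(*w2(0,.0),.113,91.4)
snap('scene','scene5');crop('scene5',230,70,350,160,6,'c5')
snap('top','top5');crop('top5',110,110,310,260,4,'c5t')"
```

```text
shift [0.0048, 0.0037, -0.001] turn 0.03 pos [0.4977 0.335  0.112 ] yaw 91.43 t 6.35 F [-0.33  0.56  1.32] gap 0.0853
shift [-0.2652, 0.0037, -0.0009] turn 0.03 pos [0.4977 0.335  0.112 ] yaw 91.43 t 6.35 F [-0.33  0.56  1.32] gap 0.0853
```

View pics/c5.png

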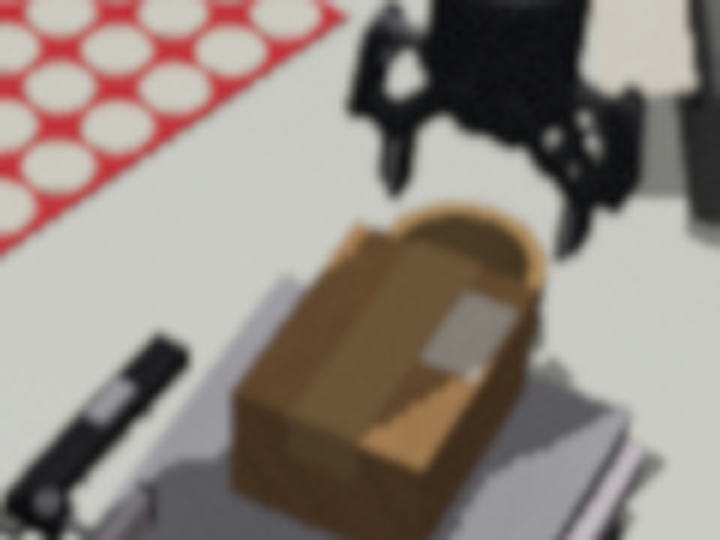

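View pics/c5t.png

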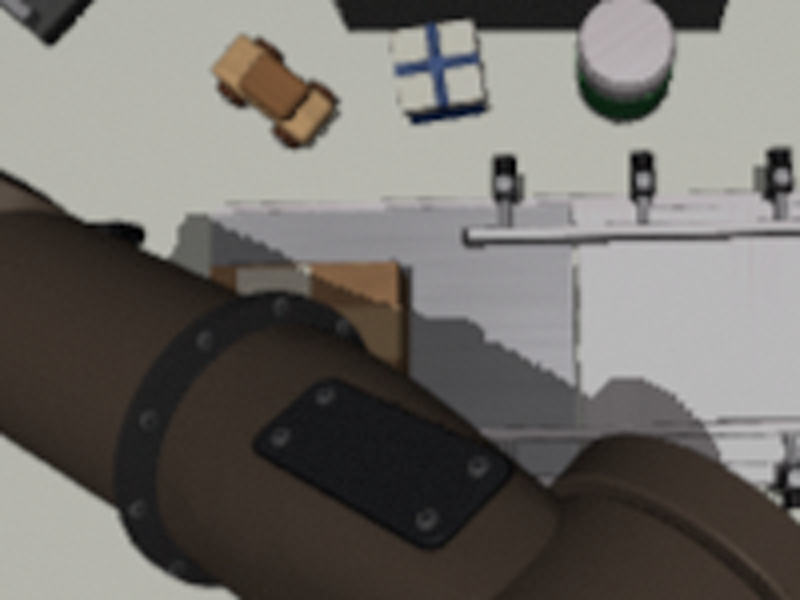

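Request:
step_arm --pt "-0.012 0.003 0.002 0 1" --pt "-0.024 0.003 0.002 0 1" --pt "-0.03 0.003 0.002 0 1" --pt "-0.035 0.003 0.002 0 1" --pt "-0.04 0.003 0.002 0 1" --pt "-0.046 0.003 0.002 0 1" --pt "-0.053 0.003 0.002 0 1" --pt "-0.06 0.003 0.002 0 1" --pt "-0.067 0.003 0.002 0 1" --pt "-0.074 0.003 0.002 0 1" --pt "-0.08 0.003 0.002 0 1" --pt "-0.08 0.003 0.002 0 1"

```text
clock: 7.45
tool_pos: [0.5033, 0.2536, 0.1104]
ee_rot: [0.699, 0.715, -0.0, 0.0]
contact_force: [0.9, 0.3, 0.2]
finger_gap: 0.0853
```

```bash
python3 -c "
from h import *
to(*w2(0,-.049),.111,91.4);print(inw(sense()['tool_pos']))
snap('scene','scene6');crop('scene6',220,90,340,180,6,'c6')
snap('top','top6');crop('top6',110,110,310,260,4,'c6t')"
```

```text
shift [-0.2326, 0.0005, -0.0004] turn -0.06 pos [0.5033 0.2536 0.1104] yaw 91.34 t 7.45 F [0.92 0.33 0.23] gap 0.0853
[-1.000e-01  1.836e+02]
```

View pics/c6.png

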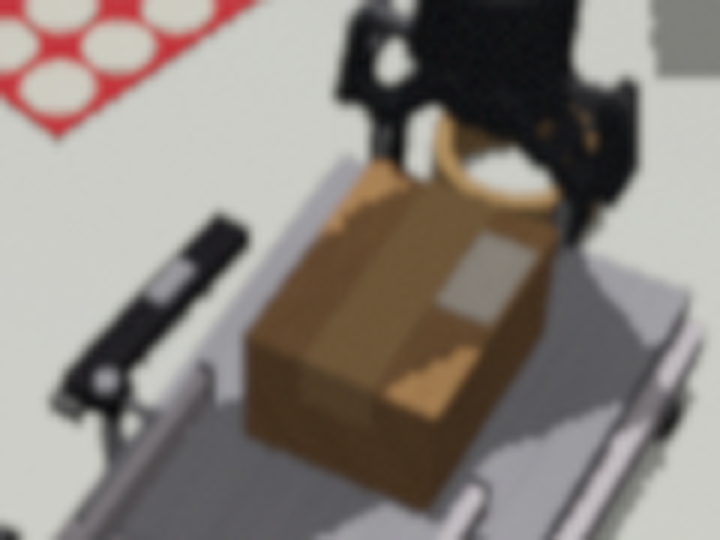

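View pics/c6t.png

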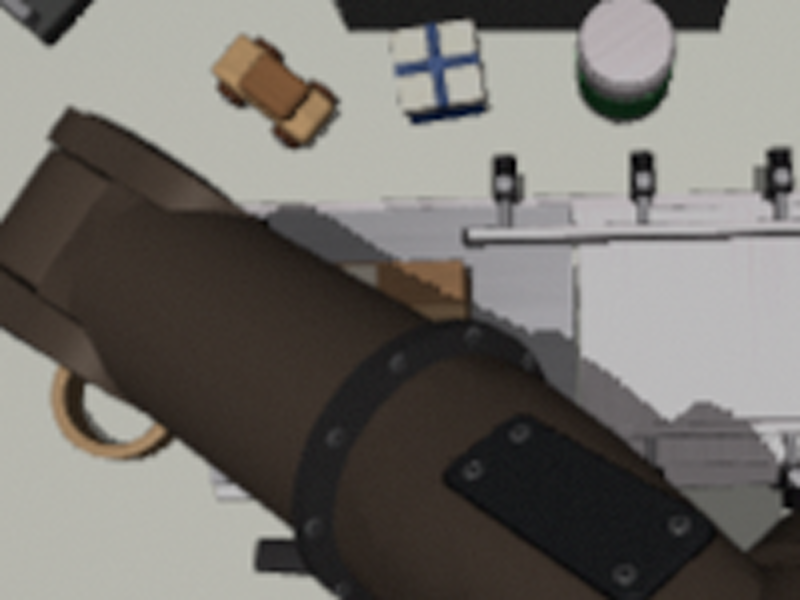

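```bash
python3 -c "
from h import *
c=load('scene6');P=lambda u,v,z:inw(back(c,(220+(u+.5)/6-.5,90+(v+.5)/6-.5),z))
print(P(247,435,.07),P(425,510,.07),P(246,340,.145),P(437,418,.145),P(560,232,.145),P(378,160,.145))"
```

```text
[-51.2  44.9] [44.2 46.4] [-48.7  40.6] [47.7 42.2] [ 47.4 170.6] [-49.2 170.8]
```

Request:
step_arm --pt "-0.004 0 0 0 1" --pt "-0.01 0 0 0 1" --pt "-0.018 0 0 0 1" --pt "-0.026 0 0 0 1" --pt "-0.034 0 0 0 1" --pt "-0.042 0 0 0 1" --pt "-0.05 0 0 0 1" --pt "-0.058 0 0 0 1" --pt "-0.066 0 0 0 1" --pt "-0.074 0 0 0 1" --pt "-0.08 0 0 0 1" --pt "-0.082 0 0 0 1"

```text
clock: 8.55
tool_pos: [0.5052, 0.1718, 0.1103]
ee_rot: [0.699, 0.715, -0.0, 0.0]
contact_force: [-0.3, 2.1, -0.9]
finger_gap: 0.0855
```

```bash
python3 -c "
from h import *
to(*w2(0,-.049),.111,91.4);print(inw(sense()['tool_pos']))
snap('scene','scene7');crop('scene7',200,110,320,200,6,'c7')"
```

```text
shift [-0.1508, 0.0005, -0.0006] turn -0.06 pos [0.5052 0.1718 0.1103] yaw 91.34 t 8.55 F [-0.3   2.05 -0.87] gap 0.0855
[ -0.3 101.8]
```

View pics/c7.png

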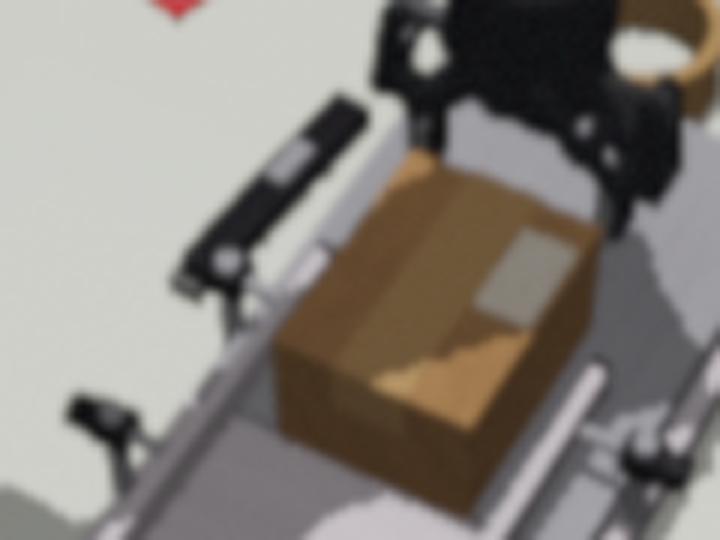

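```bash
python3 -c "
from h import *
c=load('scene7');P=lambda u,v,z:inw(back(c,(200+(u+.5)/6-.5,110+(v+.5)/6-.5),z))
print(P(280,435,.07),P(470,518,.07),P(275,343,.145),P(468,432,.145),P(602,237,.145),P(418,150,.145))
print('far rail end top',P(598,365,.11),'near rail end',P(320,250,.11))"
```

```text
[-51.4 -36.8] [ 47.4 -34.8] [-48.6 -40.4] [ 47.7 -41.7] [49.4 83.7] [-48.6  89.6]
far rail end top [70.4 42.9] near rail end [-73.6  40.3]
```

Request:
step_arm --pt "-0.004 0 0 0 1" --pt "-0.01 0 0 0 1" --pt "-0.018 0 0 0 1" --pt "-0.026 0 0 0 1" --pt "-0.034 0 0 0 1" --pt "-0.042 0 0 0 1" --pt "-0.05 0 0 0 1" --pt "-0.058 0 0 0 1" --pt "-0.066 0 0 0 1" --pt "-0.074 0 0 0 1" --pt "-0.08 0 0 0 1" --pt "-0.082 0 0 0 1"

```text
clock: 9.6
tool_pos: [0.5072, 0.0899, 0.1103]
ee_rot: [0.699, 0.715, -0.0, 0.0]
contact_force: [0.1, 3.1, -0.3]
finger_gap: 0.0851
```

Request:
step_arm --pt "-0.004 0 0 0 1" --pt "-0.01 0 0 0 1" --pt "-0.017 0 0 0 1" --pt "-0.024 0 0 0 1" --pt "-0.031 0 0 0 1" --pt "-0.038 0 0 0 1" --pt "-0.045 0 0 0 1" --pt "-0.052 0 0 0 1" --pt "-0.058 0 0 0 1" --pt "-0.062 0 0 0 1" --pt "-0.065 0 0 0 1" --pt "-0.066 0 0 0 1"

```text
clock: 10.6
tool_pos: [0.5087, 0.0247, 0.1103]
ee_rot: [0.699, 0.716, -0.0, 0.0]
contact_force: [-0.5, 4.9, 1.7]
finger_gap: 0.0851
```

```bash
python3 -c "
from h import *
to(*w2(0,-.049),.111,91.4);print(inw(sense()['tool_pos']))
snap('scene','scene8');crop('scene8',170,140,300,240,6,'c8')"
```

```text
shift [-0.0037, 0.0004, -0.0007] turn -0.02 pos [0.5087 0.0247 0.1103] yaw 91.38 t 10.6 F [-0.53  4.85  1.68] gap 0.0851
[ -0.4 -45.3]
```

View pics/c8.png

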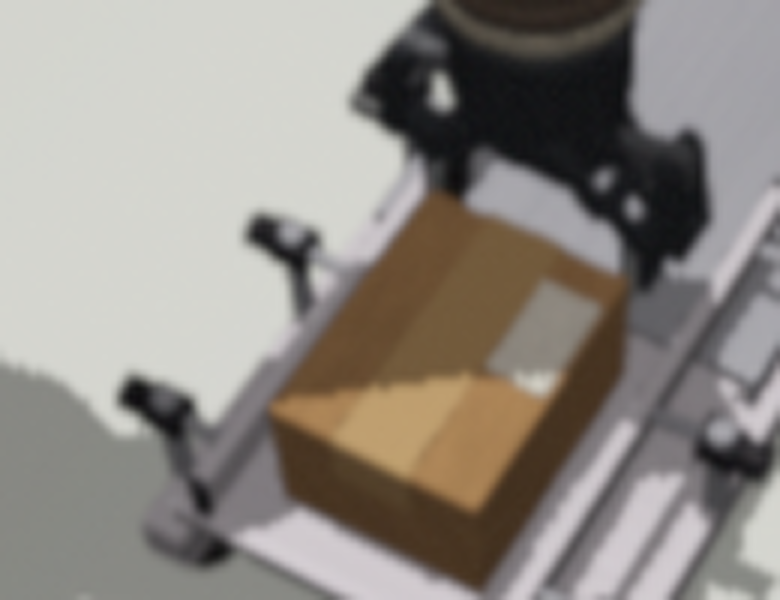

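```bash
python3 -c "
from h import *
c=load('scene8');P=lambda u,v,z:inw(back(c,(170+(u+.5)/6-.5,140+(v+.5)/6-.5),z))
print(P(290,497,.07),P(482,588,.07),P(271,407,.145),P(474,515,.145),P(630,283,.145),P(433,190,.145))
c=load('scene0');P=lambda u,v,z:inw(back(c,(u,v),z))
s=c['pixels'];crop('scene0',140,120,360,340,3,'c0s')
"
```

```text
[ -49.9 -184.2] [  45.3 -181.8] [ -49.8 -185.4] [  48.1 -188.5] [ 48.7 -59.6] [-49.4 -57.8]
```

View pics/c0s.png

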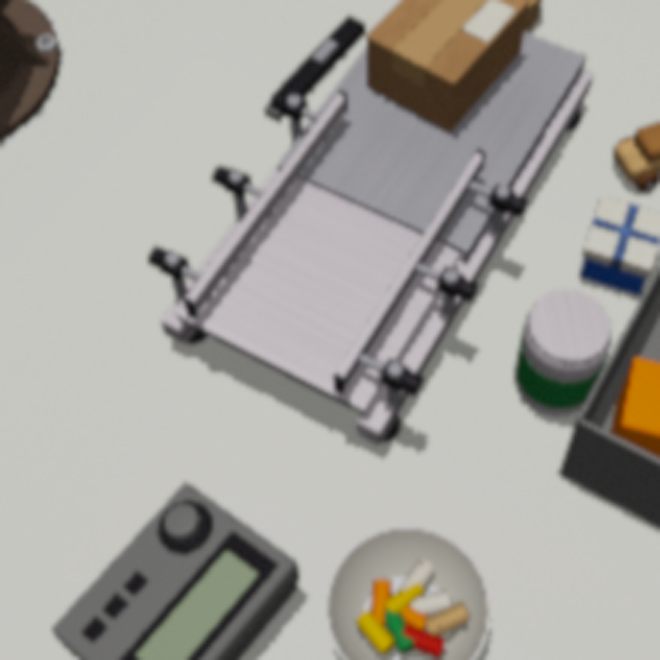

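Request:
step_arm --pt "0.006 0 0 0 1" --pt "0.02 0 0 0 1" --pt "0.05 0 0 0 1" --pt "0.05 0 -0.02 0 1" --pt "0.05 0 -0.06 0 1" --pt "0.05 0 -0.1 0 1" --pt "0.05 0 -0.14 0 0.5" --pt "0.05 0 -0.14 0 0" --pt "0.05 0 -0.14 0 0" --pt "0.05 0 -0.14 0 0"

```text
clock: 11.48
tool_pos: [0.507, 0.0746, 0.2498]
ee_rot: [0.698, 0.716, -0.001, 0.0]
contact_force: [-0.1, 0.0, -0.9]
finger_gap: 0.0385
```

```bash
python3 -c "
from h import *
to(*w2(0,-.049),.25,91.4)
snap('scene','scene9');crop('scene9',170,140,300,240,6,'c9')
snap('top','top9')
crop('top0',340,145,420,205,9,'k1')
crop('scene0',150,270,250,345,8,'k2')"
```

```text
shift [-0.0536, 0.0009, -0.0001] turn -0.01 pos [0.507  0.0746 0.2498] yaw 91.39 t 11.4833 F [-0.06  0.02 -0.87] gap 0.0385
```

View pics/c9.png

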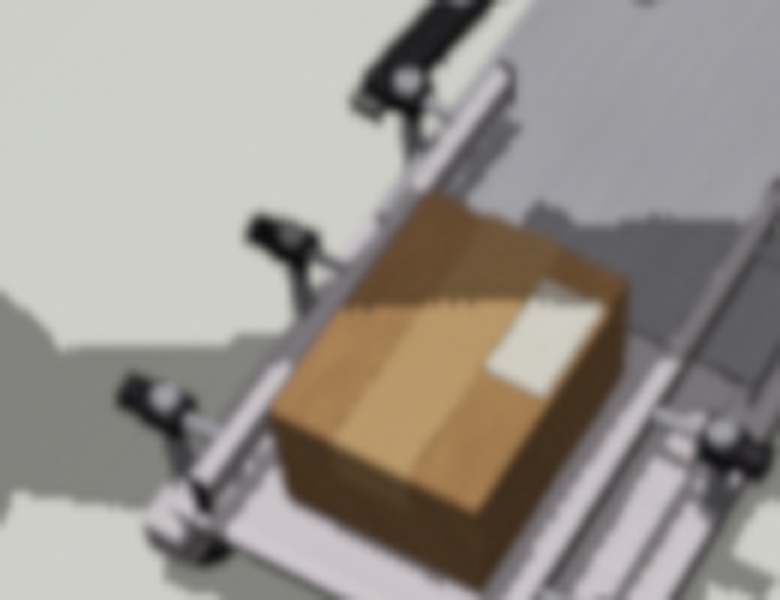

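View pics/k1.png

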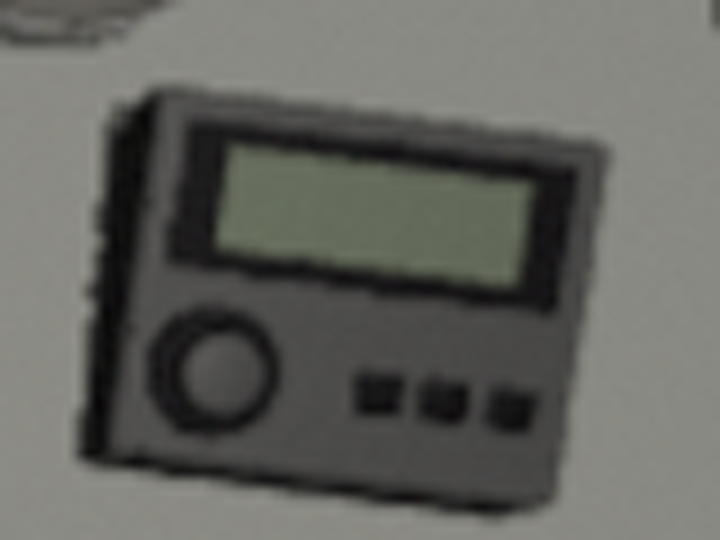

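View pics/k2.png

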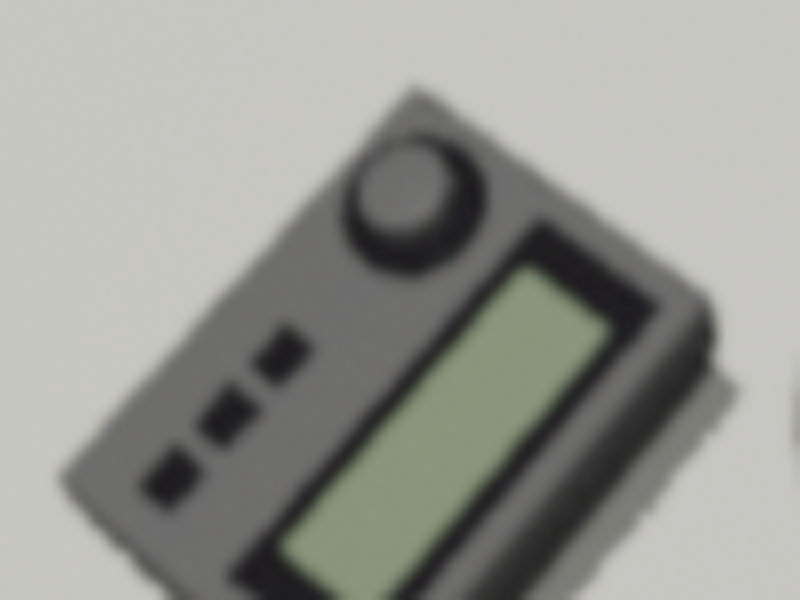

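```bash
python3 -c "
from h import *
a=load('top0');b=load('scene0')
ua=np.array([340+225.5/9-.5,145+370.5/9-.5]);ub=np.array([150+402.5/8-.5,270+185.5/8-.5])
Pm=lambda c:K(c)@np.c_[cv2.Rodrigues(c['rvec'])[0],c['tvec']]
X=cv2.triangulatePoints(Pm(a),Pm(b),ua.reshape(2,1),ub.reshape(2,1));X=(X[:3]/X[3]).ravel();print(X,proj(a,X)-ua,proj(b,X)-ub)
for z in(.06,.065,.07):print(z,back(a,ua,z),back(b,ub,z))
Q=lambda u,v,z:back(a,(340+(u+.5)/9-.5,145+(v+.5)/9-.5),z).round(4)
print('face corners fl fr br bl',Q(108,460,.045),Q(548,512,.045),Q(604,148,.071),Q(158,92,.071))
c=load('scene9');P=lambda u,v,z:inw(back(c,(170+(u+.5)/6-.5,140+(v+.5)/6-.5),z))
print(P(290,497,.07),P(482,588,.07),P(271,410,.145),P(474,515,.145),P(628,281,.145),P(433,190,.145))
crop('top9',200,130,340,235,5,'c9t');to(.535,-.29,.15)
"
```

```text
[ 0.53268065 -0.29202729  0.06700234] [[0.14960613 0.16582887]] [[ 0.2468707  -0.02440698]]
0.06 [ 0.53413039 -0.29371714  0.06      ] [ 0.52990016 -0.29075311  0.06      ]
0.065 [ 0.53344927 -0.29220763  0.065     ] [ 0.53155502 -0.29190786  0.065     ]
0.07 [ 0.53276814 -0.29069812  0.07      ] [ 0.53320988 -0.2930626   0.07      ]
face corners fl fr br bl [ 0.5058 -0.2579  0.045 ] [ 0.4882 -0.4044  0.045 ] [ 0.6066 -0.4188  0.071 ] [ 0.6256 -0.2718  0.071 ]
[ -49.9 -184.2] [  45.3 -181.8] [ -49.  -186.6] [  48.1 -188.5] [ 47.5 -59.1] [-49.4 -57.8]
shift [-0.365, 0.0197, 0.0992] turn None pos [0.5066 0.0746 0.2489] yaw 91.41 t 11.5833 F [ 0.03  0.15 -0.3 ] gap 0.023
```

View pics/c9t.png

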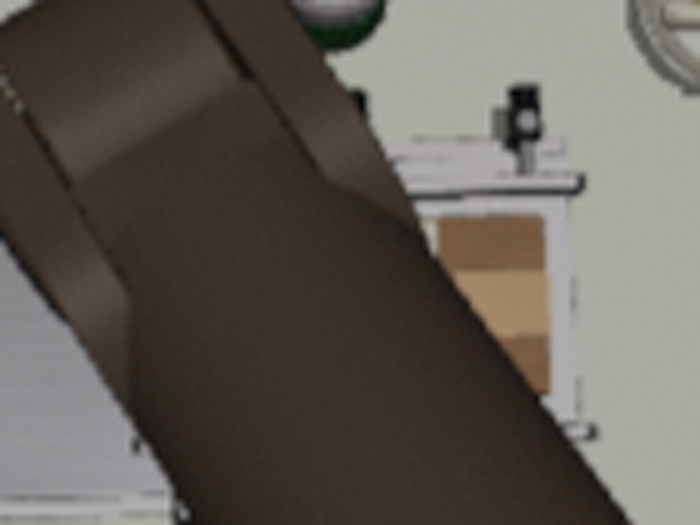

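Request:
step_arm --pt "-0.03 0.001 0 0 0" --pt "-0.065 0.003 0 0 0" --pt "-0.1 0.005 0 0 0" --pt "-0.135 0.006 0 0 0" --pt "-0.17 0.008 0 0 0" --pt "-0.205 0.009 0 0 0" --pt "-0.24 0.01 0 0 0" --pt "-0.275 0.012 0 0 0" --pt "-0.31 0.013 0 0 0" --pt "-0.345 0.015 0 0 0" --pt "-0.367 0.016 0 0 0" --pt "-0.367 0.016 0 0 0"

```text
clock: 12.58
tool_pos: [0.5306, -0.298, 0.2475]
ee_rot: [0.701, 0.713, -0.002, -0.001]
contact_force: [-0.7, -0.1, -0.7]
finger_gap: -0.0002
```

Request:
step_arm --pt "0 0 0.03 0 0" --pt "0 0 0.07 0 0" --pt "0 0 0.11 0 0" --pt "0 0 0.15 0 0" --pt "0 0 0.16 0 0" --pt "0 0 0.16 0 0" --pt "0 0 0.16 0 0" --pt "0 0 0.16 0 0"

```text
clock: 13.25
tool_pos: [0.5341, -0.2914, 0.0926]
ee_rot: [0.698, 0.716, 0.001, 0.001]
contact_force: [0.4, 0.1, 1.5]
finger_gap: 0.0002
```

```bash
python3 -c "
from h import *
to(.531,-.292,.067,91.4)
snap('scene','sceneA');crop('sceneA',140,180,300,300,5,'cA')
snap('top','topA');crop('topA',220,110,420,260,4,'cAt')"
```

```text
shift [-0.0005, -0.0032, 0.0256] turn 0.03 pos [ 0.5341 -0.2914  0.0926] yaw 91.43 t 13.25 F [0.38 0.07 1.5 ] gap 0.0002
```

View pics/cA.png

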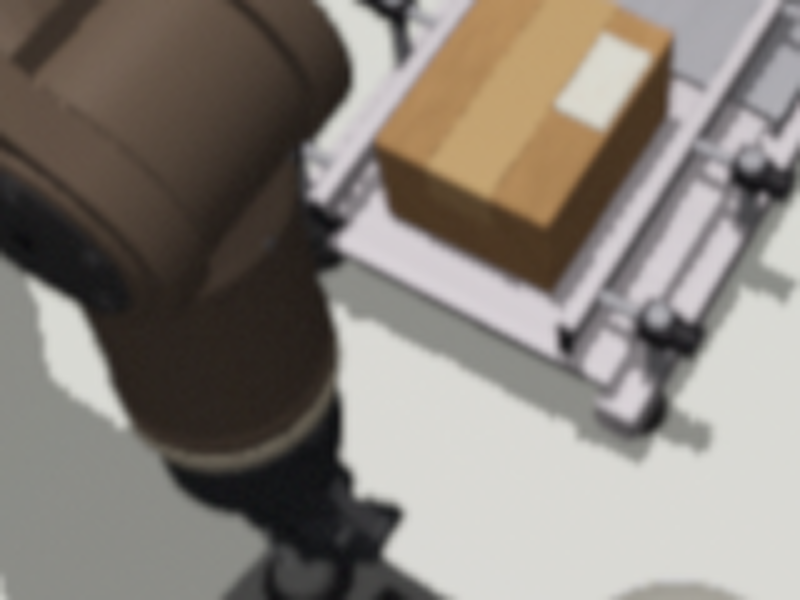

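View pics/cAt.png

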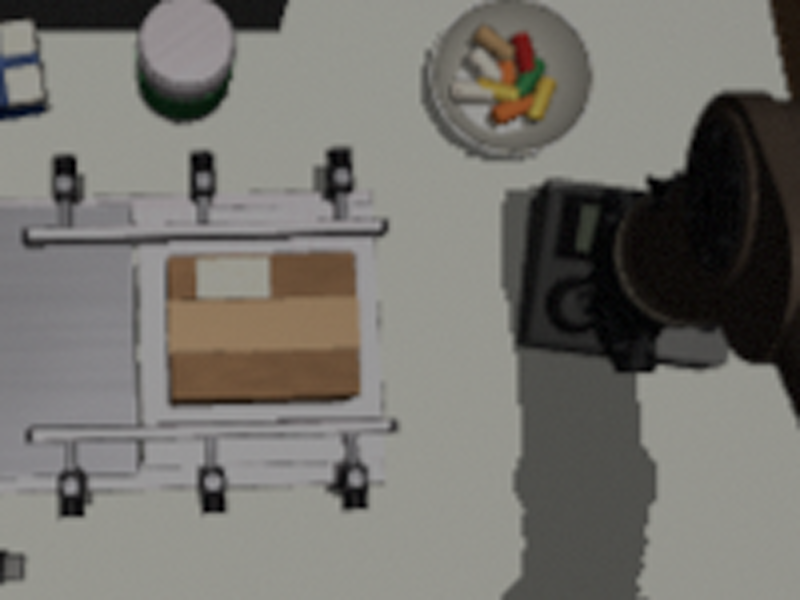

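```bash
python3 -c "
from h import *
a=load('topA');b=load('sceneA');p=sense()['tool_pos']
print((proj(a,[p,p+[0,0,.15],[.533,-.292,.067]])-[220,110])*4)
print((proj(b,[p,p+[0,0,.15],[.533,-.292,.067]])-[140,180])*5)
P=lambda u,v,z:inw(back(a,(220+(u+.5)/4-.5,110+(v+.5)/4-.5),z))
print(P(168,255,.145),P(356,250,.145),P(360,398,.145),P(170,403,.145))
crop('sceneA',150,260,270,350,6,'cA2')"
```

```text
[[588.84950901 296.71067724]
 [661.86691018 263.19650093]
 [578.76612294 302.90288426]]
[[295.60937753 544.13045617]
 [244.43901209 406.04002519]
 [300.88651781 563.60560134]]
[ 47.6 -56.4] [  47.8 -186.2] [ -54.5 -184.4] [-54.5 -54.9]
```

View pics/cA2.png

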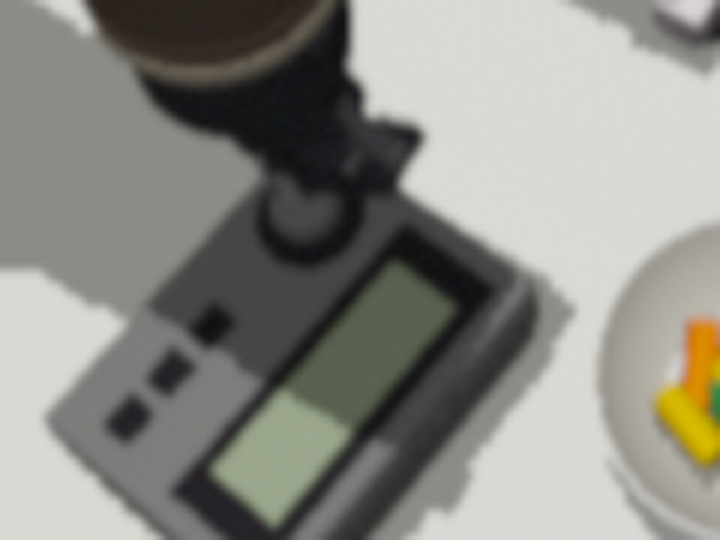

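Request:
step_arm --pt "0 -0.003 0.01 0 0" --pt "0 -0.003 0.018 0 0" --pt "0 -0.003 0.022 0 0" --pt "0 -0.003 0.025 0 0" --pt "0 -0.003 0.025 0 0" --pt "0 -0.003 0.025 0 0"

```text
clock: 13.85
tool_pos: [0.5292, -0.2917, 0.0652]
ee_rot: [0.698, 0.716, -0.0, -0.0]
contact_force: [-2.0, -0.9, 2.8]
finger_gap: -0.0005
```

```bash
python3 -c "
from h import *
to(.531,-.292,.061,91.4)
snap('scene','sceneB');crop('sceneB',150,260,270,350,6,'cB')"
```

```text
shift [-0.0003, 0.0018, 0.0042] turn -0.0 pos [ 0.5292 -0.2917  0.0652] yaw 91.4 t 13.85 F [-1.98 -0.87  2.81] gap -0.0005
```

View pics/cB.png

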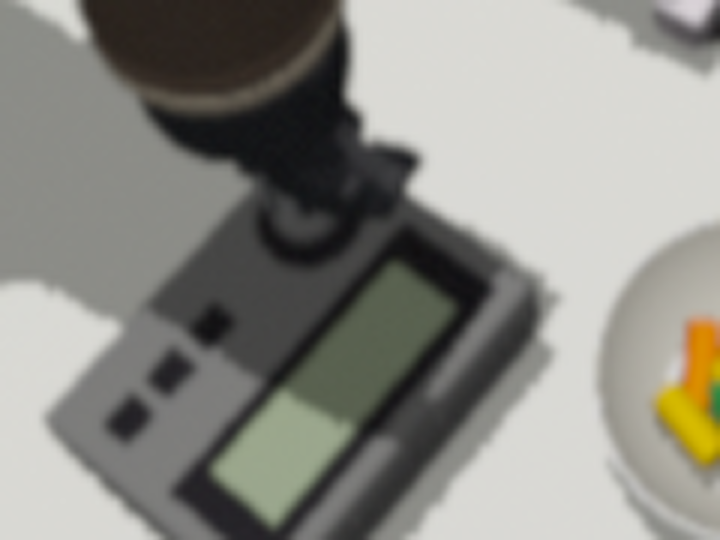

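Contact is plausible; now pressing in steps and watching the force.

Request:
step_arm --pt "0 0.001 0.002 0 0" --pt "0 0.001 0.004 0 0" --pt "0 0.001 0.004 0 0" --pt "0 0.001 0.004 0 0"

```text
clock: 14.23
tool_pos: [0.5305, -0.2917, 0.0621]
ee_rot: [0.698, 0.716, -0.0, 0.0]
contact_force: [-5.3, -0.7, 11.6]
finger_gap: -0.0
```

Request:
step_arm --pt "0 0 0.002 0 0" --pt "0 0 0.003 0 0" --pt "0 0 0.003 0 0" --pt "0 0 0.003 0 0"

```text
clock: 14.57
tool_pos: [0.5309, -0.2917, 0.0613]
ee_rot: [0.698, 0.716, -0.001, 0.001]
contact_force: [-11.9, 1.2, 33.4]
finger_gap: -0.0004
```

```bash
python3 -c "
from h import *
print(sense()['contact_force'])
snap('scene','sceneC');crop('sceneC',170,260,230,305,12,'cC')"
```

```text
[-11.86107799   1.19911581  33.38468887]
```

View pics/cC.png

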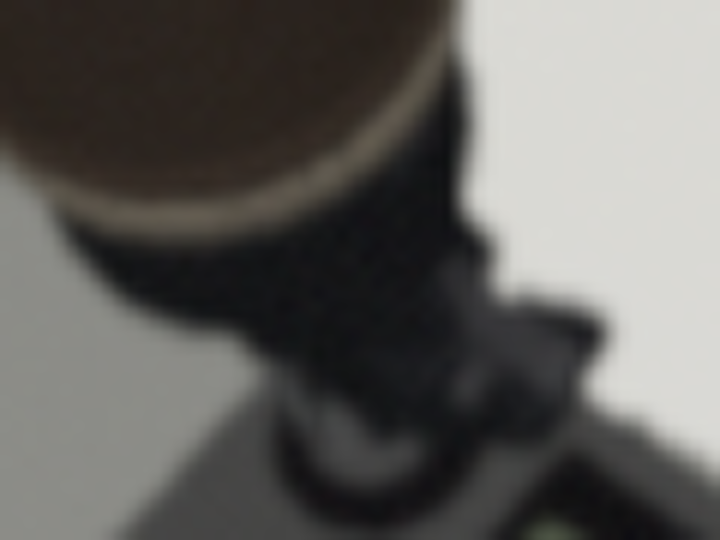

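Request:
step_arm --pt "0 0 -0.01 0 0" --pt "0 0 -0.03 0 0" --pt "0 0 -0.07 0 0" --pt "0 0 -0.11 0 0" --pt "0 0 -0.15 0 0" --pt "-0.03 0 -0.17 0 0" --pt "-0.07 0 -0.17 0 0" --pt "-0.11 0 -0.17 0 0" --pt "-0.13 -0.02 -0.17 0 0" --pt "-0.13 -0.02 -0.17 0 0" --pt "-0.13 -0.02 -0.17 0 0"

```text
clock: 15.53
tool_pos: [0.5123, -0.4237, 0.2275]
ee_rot: [0.7, 0.714, -0.0, -0.0]
contact_force: [-1.1, 0.7, -0.6]
finger_gap: 0.0001
```

```bash
python3 -c "
from h import *
s=sense();print(s['clock'],s['tool_pos'],s['contact_force'],abs(s['joint_velocities']).max())
snap('scene','sceneD');crop('sceneD',110,140,310,290,4,'cD')
snap('top','topD');crop('topD',220,110,420,260,4,'cDt')"
```

```text
15.5333 [ 0.5123319  -0.42369503  0.22746259] [-1.05407672  0.66561667 -0.58748392] 0.046889303244118045
```

View pics/cDt.png

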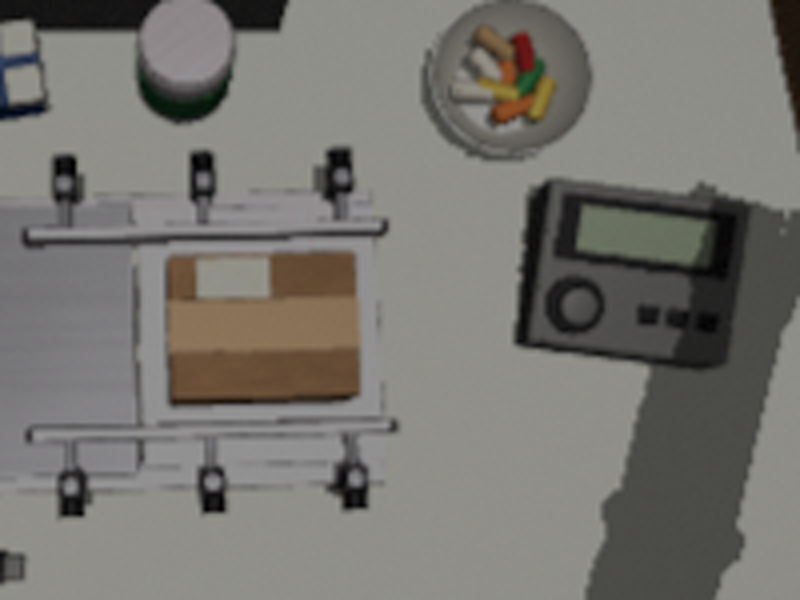

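View pics/sceneD.png

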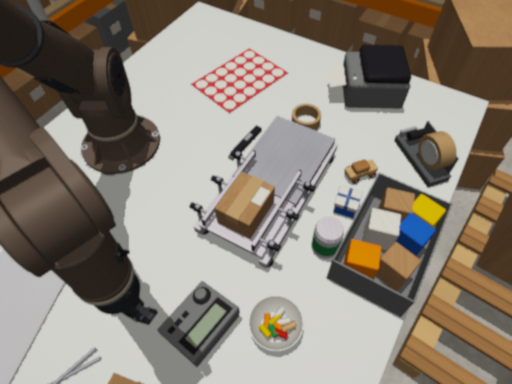

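```bash
python3 -c "
from h import *
a=load('topD')
P=lambda u,v,z:inw(back(a,(220+(u+.5)/4-.5,110+(v+.5)/4-.5),z))
print(P(168,255,.145),P(356,250,.145),P(360,398,.145),P(170,403,.145))
print(finish_job())"
```

```text
[ 47.6 -56.4] [  47.8 -186.2] [ -54.5 -184.4] [-54.5 -54.9]
the job is handed in; nothing more can be done
None
```

The carton stands on the weighing plate, the weigh key has been pressed and let go, and the job is handed in at about 15.6 s of the 70 s. `finish_job` reports no verdict.

- **Pushing:** I squared and centred the carton by pushing its side with both open fingers on the rail-free bed. Then I pushed it from behind down the lane, keeping the fingertips above the rails, and backed off.
- **Carton position:** its centre is about 3 mm off the plate's middle across the lane by the top camera, and about 1 mm by the scene camera. Along the lane it is about 4 mm short. It is straight to about 0.01–0.02 rad, and both cameras agree to about 2 mm.
- **Rails:** the pictures showed clearance to the rails all along, and the highest force while pushing was about 5 N.
- **Weigh key:** I pressed with shut fingers until it reached a hard stop. The last reading there was 33 N, well above the 4 N needed to press it fully. The key's travel cannot be read directly. The stop height of about 62 mm, the force rise and the picture taken while pressing all fit a full press, so I infer it went all the way in.
- **After release:** the key looked fully out again, and in the last pictures nothing else on the table appeared to have moved. The arm was hanging clear of everything.

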